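# Present a notched cell-block plate to the code reader

## Task

Two clear label plates lie on the sloped board; each has one notched corner, at its frosted label end, and a plate lies label up if that notch is at the right-hand corner when the notched end points away from you. Take the label-up plate by its other end and hold it level and still, label up, about 10 cm above the table, the middle of its frosted end straight above the white ring on the code reader's foot and the notched end pointing at the reader's post. Finish while still holding it there clear of everything, and leave the other plate, the battery cell, the cup and the screwdriver where they are.

Things in the scene. Friction and masses are not known exactly. Their poses are not given: they have to be found in the camera images.
- plate: The plate to present, lying label up: clear plastic, 110 (x) x 44 (y) x 8 (z) mm, 35 to 70 g, matt white bands 30 mm long at both ends. Origin: centre of its underside; z up from the board, out of the label face; x lengthwise to the frosted end, whose +x, -y corner has a 12 x 12 mm notch. Pale 20 x 24 mm paper label on top of that end. Any yaw. Grip across its width 30 mm to -x of the centre.
- plate_label (a point): Middle of the frosted end's top face of the plate to present: 40 mm along +x from the plate's centre, 8 mm above its underside, axes as the plate's.
- plate_down: The other plate, the same article lying label down: leave it. Origin: centre of the side it lies on; z points up from the board, x to its notched frosted end; seen from above its notch is at the +x, +y corner (left-hand).
- board: Fixed sloped board, 170 (x, up the slope) x 380 (y, level) x 10 mm, black rubber top, no raised rim. Origin: centre of its top face, 34 mm above the table; z normal to the face. Slopes 0.26 rad, low edge towards the robot. The plates lie flat on it, held by friction, on the level line through its middle, centres 175 to 205 mm apart, either one on the left.
- reader: Fixed code reader: grey foot 200 x 100 x 12 mm (x from -80 to 120), 20 mm thick post at x = 105 mm, black head 60 x 56 x 46 mm centred at x = 92, z = 165 mm, looking obliquely down to -x. Origin on the table; x is level, from ring to post: the way the notched end must point. Flat white ring, 40 mm across, on the foot at x = -20 mm.
- read_point (a point): The point in the air where the middle of the frosted end's top face belongs: straight above the ring's centre, 100 mm above the table; axes as the reader's.
- cell: Bystander: upright prismatic battery cell, 30 x 148 x 92 mm with two 4 mm terminals on top, blue sleeve, origin at the centre of its underside.
- cup: Bystander: open steel cup, 72 mm across, 60 mm high, origin at the centre of its underside.
- driver: Bystander: screwdriver with a black handle lying on the table.
Things that resemble listed ones, but are neither listed nor needed, are in the scene too. Leave any purple or yellow look-alike of the plate alone. Leave any orange look-alike of the plate_down alone.

How it is judged:
By the outcome, as a careful person would: the job done as asked, in the order asked, and still so for the second after the job is handed in, while the arm keeps its last pose, push and grip.
It also fails if it takes over 32 s, if anything falls off the work surface, if the arm or the gripper's body presses on something with over 40 N, if the wrist force passes 120 N, or if a joint passes its speed limit or range.

## Robot

A 6-joint arm with a two-finger parallel gripper is mounted at the origin on the work surface. World frame = base frame: x ahead of the robot, y to its left, z up, the work surface at z = 0. Lengths are in m, angles in rad, forces in N, time in s.
With the tool pointing down it reaches from about 0.375 to 0.975 m from the base axis. Payload 3.8 kg.
Tool frame: the origin (TCP) lies on the centre line of the jaws, within the pads' length; the fingertips stand 8 mm ahead of it and the grasp point (between the pads) lies 11 mm behind it; z points along the fingers, y is the direction in which the jaws open and shut (so a half turn about z gives the same grasp; the last joint's range is limited). The gripper opens to 85 mm and grips with 20 to 120 N. Pads are 22 mm wide; open, the fingers measure 114 mm over their backs; the gripper's body (76 mm by 85 mm) begins 54 mm behind the grasp point. The pads swing forward as they close: fully open they stand 13 mm farther back than shut.
Start: joints at [-1.158, 0.264, 1.604, -0, 1.274, -0.037], TCP at [0.293, -0.608, 0.216] pointing down, gripper open.
Joint ranges: [-2.63, 2.63], [-0.94, 2.18], [0.31, 2.57], [-1.31, 4.45], [0, 2.66], [-2.55, 2.55]. Speed limits (rad/s): [2.57, 2.57, 3.14, 3.14, 3.14, 3.14].

## Interface

Orientations are given as a rotation vector (axis times angle).
In Python, from workcell import * gives the robot as it stands.
- The arm moves only by the tool play_rows, never from a script. Its arguments are lists of equal length, an entry for each row: "slide": the shift along the tool's x, y, z in cm, a list of three; "delta_rot": the turn, a rotation vector about the tool's x, y, z in rad, a list of three. In form: {"slide": [[x, y, z], ...], "delta_rot": [[wx, wy, wz], ...]}. A call has 1 to 12 rows; each row is the pose to reach, as a shift and turn from the pose measured when the call began, along the tool's axes at that moment; what a row does not reach only later rows make up. A row lasts 1/12 s, in which the tool goes at most 41.7 mm and 7.16 degrees, less where a joint would pass 70% of its speed; a pose out of reach is approached as far as the arm can. A call with a gripper value outside its range is refused whole. "hand" is the opening, from 0 (shut) to 1 (fully open), set as the call begins (left out, the last holds). The fingers move at their own pace and stop on an object; "force" is the grip in N (left out, the last holds). Time passes only in rows, so rows that repeat a pose let the fingers close. It gives the time, the measured TCP pose, the force and the opening at its end, in the units of the state.
- read_state(): the state, without advancing time (a new reading comes with each control period).
- read_camera(name): name is "scene" or "side" or "wrist"; returns a dict with "image" (384x512x3 uint8, red, green, blue), "depth" (384x512 float32, m along the optical axis (not along the pixel's ray), 0 where there is no reading), "fovy" (degrees; the focal length in pixels is half the picture's height over the tangent of half this angle, whatever the lens; pixels are square), "cx", "cy" (the principal point, pixels), "world_from_camera" (4x4, takes a point from camera to world coordinates); the wrist camera has in their place "hand_eye" (4x4, takes a point from camera to tool coordinates, whose origin is the TCP and whose axes are the flange's). Camera axes: x right, y up, looking along -z (the intrinsics and any distortion apply to the point x, -y, -z); pixel columns grow to the right and rows downward; lengths in m; the calibration is good to about 2 mm. The wrist camera is an equidistant fisheye: a pixel r from the principal point sees the ray r / f radians off the axis. A picture is of the moment at which its call begins: read the wrist's pose just before it.
- finish_job(): hands the job in, once; it reports no verdict.
Trained networks look in a picture, given as the dict that the camera call returned (one of the last four; its "shot" number tells which), for a name from the list of things; names that differ only in an ending like _2 or _b are one class to them, and where a whole thing is asked for, a point or a joint stands for the part that bears it (a point fixed in the world has none). Each returns a list of dicts, best first, with "conf" (0 to 1); they miss things now and then, are a little off and sometimes report something else, mostly with a low value. They report only what shows in the picture. A call takes as long as a camera call. They do not tell look-alikes from the thing itself.
- spot_in(target, picture): "bbox" ([centre column, centre row, width, height] in pixels, round what is visible of it).
- landmark_of(target, picture): "at" ([column, row] in pixels: a listed point, or the origin of a listed thing).
The state is a dict: "time": time; "q": joint angles; "joint_vel": joint speeds; "joint_torque": joint torques, N m; "tool_pos": TCP position; "tcp_rot": TCP orientation; "wrist_force": force on the tool from outside, world axes, zero at the start; "torque": the same for the moment, N m; "width": opening from 0.0 (shut) to 1.0 (fully open).
Only numpy, scipy, OpenCV 4.12 (cv2) and the standard library are available. Lean on these libraries where they do the work, as an engineer would, in place of code of your own. Each camera call takes 0.05 s, during which the arm holds its last target.

## Working session

There is one attempt and no reset: what is moved stays moved. The work goes in short steps, Python scripts to look and compute and a tool call to move; the robot and the scene stay as the last step left them, time stands still between calls to the robot, and variables do not carry over. Pictures are saved under pics/ and viewed, and the job is handed in when it is done.

Besides the shell and the picture viewer there is one more tool, called after "Call:" as a command line: name --argument value ..., lists and objects as JSON in quotes. play_rows: Moves the arm, as the interface text tells. Its arguments: {"type":"object","properties":{"slide":{"type":"array"},"delta_rot":{"type":"array"},"hand":{"type":"number"},"force":{"type":"number"}},"required":["slide","delta_rot"]}

```bash
ls; mkdir -p pics
cat > h.py <<'E'
from workcell import *
import numpy as np, cv2
from scipy.spatial.transform import Rotation as R
def K(p):
    f=p["image"].shape[0]/2/np.tan(np.radians(p["fovy"])/2); return f
def save(p,n,s=1.5):
    cv2.imwrite("pics/"+n,cv2.resize(p["image"][:,:,::-1],None,fx=s,fy=s))
def ray(p,u,v,tool=None):
    f=K(p);x=u-p["cx"];y=v-p["cy"]
    if "hand_eye" in p:
        r=np.hypot(x,y);t=r/f;d=np.array([np.sin(t)*x/max(r,1e-9),-np.sin(t)*y/max(r,1e-9),-np.cos(t)])
        T=tool@p["hand_eye"]
    else:
        d=np.array([x/f,-y/f,-1.]);T=p["world_from_camera"]
    d=T[:3,:3]@d
    return T[:3,3],d/np.linalg.norm(d)
def tool(s):
    T=np.eye(4);T[:3,:3]=R.from_rotvec(s["tcp_rot"]).as_matrix();T[:3,3]=s["tool_pos"];return T
def tri(rs):
    A=np.zeros((3,3));b=np.zeros(3)
    for o,d in rs:
        P=np.eye(3)-np.outer(d,d);A+=P;b+=P@o
    x=np.linalg.solve(A,b);return x,[np.linalg.norm((np.eye(3)-np.outer(d,d))@(x-o)) for o,d in rs]
def onz(r,z): return r[0]+r[1]*(z-r[0][2])/r[1][2]
def dep(p,u,v):
    z=p["depth"][int(round(v)),int(round(u))];f=K(p)
    return (p["world_from_camera"]@[(u-p["cx"])/f*z,-(v-p["cy"])/f*z,-z,1])[:3]
E
python3 - <<'E'
from h import *
s=read_state();print(s)
for n in ["scene","side","wrist"]:
    p=read_camera(n);save(p,n+"0.png")
    print(n,{k:(v if np.size(v)<17 else np.shape(v)) for k,v in p.items()})
    for t in ["plate","plate_label","plate_down","reader","board","read_point","cell","cup"]:
        print(t,[(np.round(d["bbox"]),round(d["conf"],2)) for d in spot_in(t,p)],[(np.round(d["at"],1),round(d["conf"],2)) for d in landmark_of(t,p)])
print(read_state()["time"])
E
```

```text
pics
{'time': 0.0, 'q': array([-1.15791098e+00,  2.64733630e-01,  1.60540259e+00, -7.95184294e-06,
        1.27368706e+00, -3.68853632e-02]), 'joint_vel': array([-0.00215076, -0.00150269, -0.00042509,  0.00060392,  0.00055801,
       -0.00087392]), 'joint_torque': array([-4.14873784e-04, -5.15111017e+01, -3.67312896e+01,  1.97238330e-05,
        1.28268194e-02,  4.46629315e-05]), 'tool_pos': array([ 0.2931564 , -0.60715753,  0.21515978]), 'tcp_rot': array([-3.06035070e+00, -7.00073438e-01,  6.66115783e-04]), 'wrist_force': array([-0.56089448, -0.19460823,  0.62899969]), 'torque': array([-0.01131397,  0.00263636,  0.05944705]), 'width': 1.0005397303767798}
scene {'image': (384, 512, 3), 'depth': (384, 512), 'fovy': 43.17504721275007, 'cx': 248.68220584525625, 'cy': 182.5487899739084, 'world_from_camera': array([[-0.716664  , -0.51941931,  0.46539907,  1.15687058],
       [ 0.69740216, -0.52915743,  0.48334526,  0.60044099],
       [-0.00478949,  0.67096647,  0.74147222,  1.02481381],
       [ 0.        ,  0.        ,  0.        ,  1.        ]]), 'shot': 1}
plate [(array([359., 220.,  
[... 2392 characters left out ...]
 218.,  33.,  20.]), 0.86)] [(array([332.8, 233.7]), 0.87), (array([258.4, 149.4]), 0.49)]
wrist {'image': (384, 512, 3), 'depth': (384, 512), 'fovy': 65.70646984690485, 'cx': 258.07438551935746, 'cy': 189.2595009542432, 'hand_eye': array([[-1.92987021e-03,  9.54618749e-01,  2.97824310e-01,
         7.78287614e-02],
       [ 9.99997606e-01,  2.14930902e-03, -4.09318810e-04,
         7.46299049e-04],
       [-1.03085988e-03,  2.97822807e-01, -9.54620612e-01,
        -1.56267175e-01],
       [ 0.00000000e+00,  0.00000000e+00,  0.00000000e+00,
         1.00000000e+00]]), 'shot': 3}
plate [] []
plate_label [] []
plate_down [] []
reader [] []
board [] []
read_point [] []
cell [] []
cup [] []
2.55
```

View pics/scene0.png

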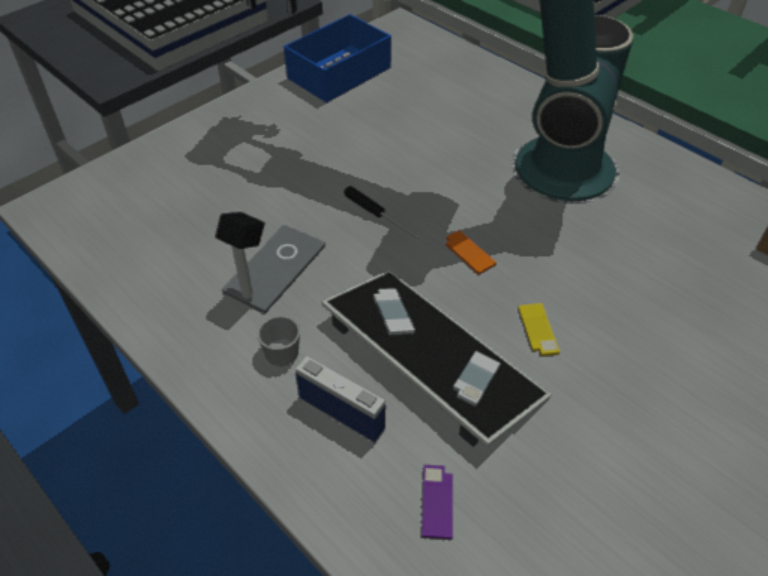

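View pics/side0.png

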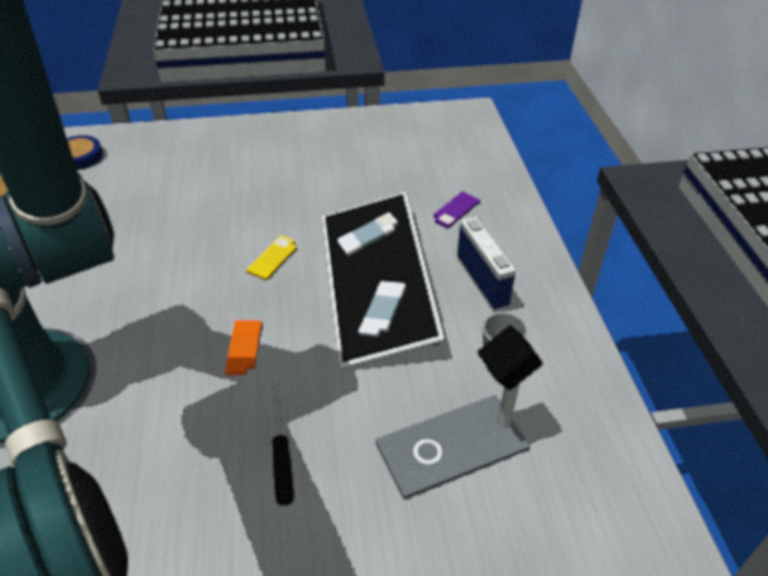

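View pics/wrist0.png

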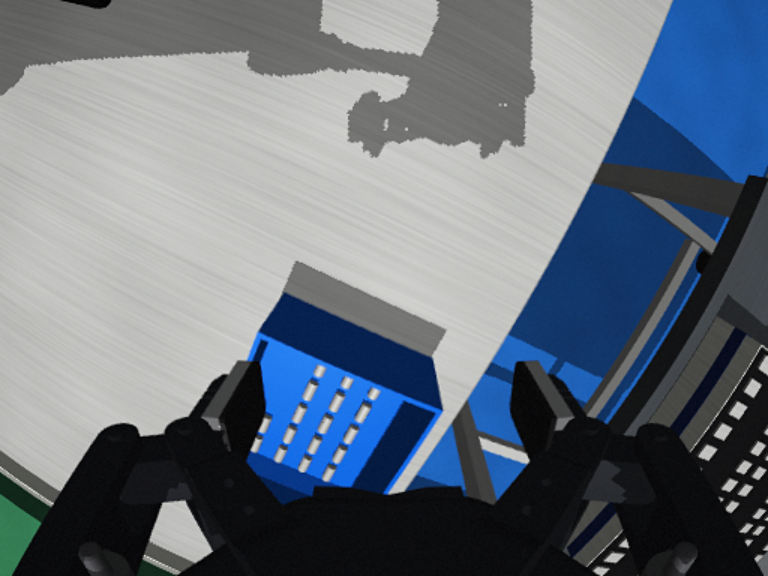

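Run:
```python
from h import *
for n,(u,v) in {"scene":(290,230),"side":(250,180)}.items():
    p=read_camera(n)
    np.save(n+".npy",p,allow_pickle=True)
    c=p["image"][v-55:v+55,u-65:u+65,::-1]
    cv2.imwrite(f"pics/{n}_c.png",cv2.resize(c,None,fx=6,fy=5.4,interpolation=cv2.INTER_CUBIC) if 0 else cv2.resize(c,None,fx=5,fy=5,interpolation=cv2.INTER_CUBIC))
    # centroids ring & depth checks
s=np.load("scene.npy",allow_pickle=True).item();d=np.load("side.npy",allow_pickle=True).item()
pts={"plateA":((313.7,252.8),(242.1,153.4)),"plateB":((258.6,207.4),(257.6,206.6)),"boardO":((291,232.9),(248.7,181.4)),"ring":((287/1.5,251.5/1.5),(428/1.5,452/1.5)),"readerO":((189,173.4),(291.8,299.5)),"postbase":((247/1.5,296/1.5),(508/1.5,422/1.5)),
"cup":((187,236.4),(332.8,233.7))}
for k,(a,b) in pts.items():
    x,e=tri([ray(s,*a),ray(d,*b)]);print(k,x.round(4),np.round(e,4),dep(s,*a).round(3),dep(d,*b).round(3))
```

```text
plateA [0.5775 0.2349 0.0398] [0.0082 0.0082] [0.59  0.235 0.046] [0.571 0.246 0.036]
plateB [0.5816 0.0378 0.0378] [0.0014 0.0014] [0.585 0.043 0.047] [0.582 0.032 0.043]
boardO [0.574  0.1462 0.0233] [0.002 0.002] [0.582 0.155 0.041] [0.574 0.132 0.035]
ring [ 0.6009 -0.2195  0.011 ] [0.0024 0.0024] [ 0.602 -0.213  0.018] [ 0.603 -0.221  0.011]
readerO [ 0.6166 -0.2125  0.0037] [0.0026 0.0026] [ 0.619 -0.204  0.013] [ 0.617 -0.219  0.012]
postbase [ 0.7262 -0.1854  0.0098] [0.0038 0.0038] [ 0.727 -0.177  0.019] [ 0.725 -0.196  0.023]
cup [ 7.576e-01 -4.440e-02 -3.000e-04] [0.0012 0.0012] [ 0.776 -0.017  0.044] [ 0.694 -0.191  0.182]
```

View pics/scene_c.png

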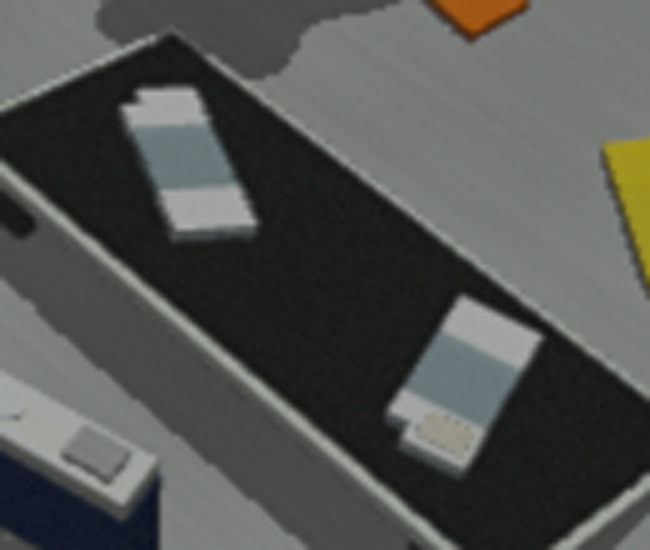

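View pics/side_c.png

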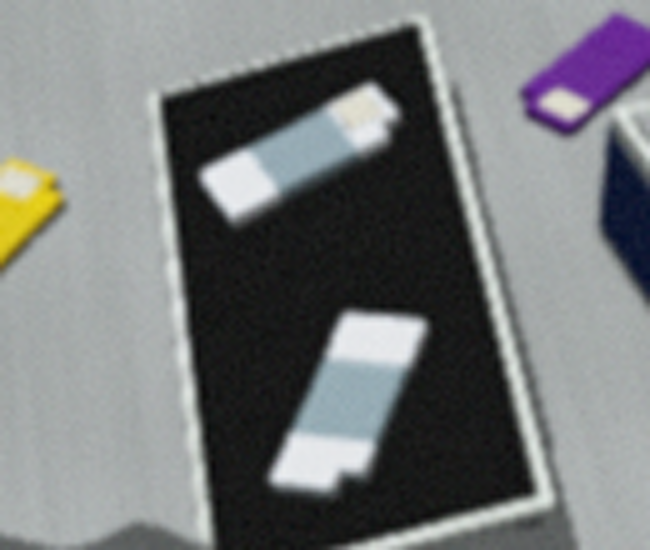

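Run:
```python
from h import *
s=np.load("scene.npy",allow_pickle=True).item();d=np.load("side.npy",allow_pickle=True).item()
B={}
for k,a,b in [("l-",(388,274),(345,362)),("h-",(324,302),(440,341)),("l+",(549,396),(324,215)),("h+",(488,441),(404,195))]:
    B[k],e=tri([ray(s,a[0]/1.5,a[1]/1.5),ray(d,b[0]/1.5,b[1]/1.5)]);print(k,B[k].round(4),np.round(e,4))
# plate A corners: in crops
cs=lambda x,y:((x+.5)/5-.5+225,(y+.5)/5-.5+175); cd=lambda x,y:((x+.5)/5-.5+185,(y+.5)/5-.5+125)
P={}
for k,a,b in [("blunt+y",(543,336),(198,178)),("blunt-y",(462,296),(237,219)),("end+y",(462,472),(376,82)),("label0",(428,412),(336,100)),("nr",(388,410),(383,140)),("endn",(403,437),(400,110))]:
    P[k],e=tri([ray(s,*cs(*a)),ray(d,*cd(*b))]);print(k,P[k].round(4),np.round(e,4))
mask=lambda p:0
for p,n in ((s,"scene"),(d,"side")):
    pass
```

```text
l- [ 0.5033 -0.0403  0.0119] [0.0019 0.0019]
h- [ 0.6525 -0.0495  0.0476] [0.0014 0.0014]
l+ [0.5044 0.3324 0.0111] [0.0011 0.0011]
h+ [0.6593 0.3257 0.049 ] [0.0024 0.0024]
blunt+y [0.519  0.2392 0.0242] [0.0015 0.0015]
blunt-y [0.5346 0.1969 0.0303] [0.0032 0.0032]
end+y [0.6241 0.2723 0.0537] [0.0011 0.0011]
label0 [0.6052 0.2445 0.0605] [0.0075 0.0075]
nr [0.621  0.2247 0.051 ] [0.0005 0.0005]
endn [0.632  0.2418 0.0576] [0.0017 0.0017]
```

```bash
cat >> h.py <<'E'
def delta(s,Rt,pt):
    T=tool(s);return (T[:3,:3].T@(np.array(pt)-T[:3,3])*100).round(2),R.from_matrix(T[:3,:3].T@Rt).as_rotvec().round(3)
def frame(xd,zd):
    z=zd/np.linalg.norm(zd);y=np.cross(z,xd);y/=np.linalg.norm(y);return np.column_stack([np.cross(y,z),y,z])
n=np.array([-np.sin(.26),0,np.cos(.26)])
E
python3 - <<'E'
from h import *
s=read_state()
xd=np.array([.105,.033,.0295]);Rt=frame(xd,-n);px=Rt[:,0]
g=np.array([.5268,.218,.028])+.025*px;print("grip top",g,px)
print(s["time"],delta(s,Rt,[.46,-.2,.26]),delta(s,Rt,g+.09*n))
E
```

```text
grip top [0.54992423 0.22524076 0.03415154] [0.92496916 0.28963023 0.24606172]
2.65 (array([ 32.73, -29.49,  -4.35]), array([-0.095,  0.242,  0.155])) (array([ 57.23, -64.88,   9.54]), array([-0.095,  0.242,  0.155]))
```

Call:
play_rows --slide '[[3, -2.5, -0.5], [6, -5.5, -1], [9, -8, -1.5], [12, -11, -2], [15, -13.5, -2.5], [18, -16, -3], [21, -19, -3.5], [24, -21.5, -4], [27, -24.5, -4.2], [29.5, -26.5, -4.3], [32.5, -29.5, -4.3], [34, -32, -4]]' --delta_rot '[[0, 0, 0], [0, 0, 0], [0, 0, 0], [0, 0, 0], [-0.02, 0.04, 0.02], [-0.04, 0.08, 0.04], [-0.06, 0.12, 0.08], [-0.08, 0.16, 0.1], [-0.09, 0.2, 0.12], [-0.095, 0.24, 0.155], [-0.095, 0.24, 0.155], [-0.095, 0.24, 0.155]]'

```text
time: 3.65
tool_pos: [0.4615, -0.1699, 0.2577]
tcp_rot: [3.043, 0.45, 0.399]
wrist_force: [1.0, 0.1, 0.1]
width: 1.001
```

Run:
```python
from h import *
s=read_state()
xd=np.array([.105,.033,.0295]);Rt=frame(xd,-n);px=Rt[:,0]
g=np.array([.5268,.218,.028])+.025*px
print(s["time"],s["tool_pos"],delta(s,Rt,g+.09*n))
```

```text
3.65 [ 0.46146934 -0.16987348  0.25774735] (array([ 14.11, -37.04,  14.82]), array([ 0.002, -0.001, -0.   ]))
```

Call:
play_rows --slide '[[1.4, -3.7, 0.5], [2.8, -7.4, 1.5], [4.2, -11, 2.5], [5.6, -15, 4], [7, -18.5, 6], [8.5, -22, 7.5], [10, -25.5, 9.5], [11.5, -29, 11], [12.8, -32.5, 13], [14.1, -36, 14], [14.1, -37, 14.8], [14.1, -37, 14.8]]' --delta_rot '[[0, 0, 0], [0, 0, 0], [0, 0, 0], [0, 0, 0], [0, 0, 0], [0, 0, 0], [0, 0, 0], [0, 0, 0], [0, 0, 0], [0, 0, 0], [0, 0, 0], [0, 0, 0]]' --hand 0.7

```text
time: 4.65
tool_pos: [0.5253, 0.2276, 0.119]
tcp_rot: [3.043, 0.456, 0.394]
wrist_force: [-0.1, -0.3, 0.3]
width: 0.698
```

Run:
```python
from h import *
s=read_state();p=read_camera("wrist");save(p,"w1.png",1.5)
np.save("w1.npy",(p,s),allow_pickle=True)
print(s["time"],s["tool_pos"],s["width"],np.abs(s["joint_vel"]).max())
for t in ["plate","plate_label"]: print(t,spot_in(t,p),landmark_of(t,p))
```

```text
4.65 [0.52527336 0.22756958 0.11898741] 0.6982307311254217 0.05369510481963561
plate [{'bbox': [259.4, 152.5, 50.6, 126.4], 'conf': 0.87}, {'bbox': [220.2, 303.6, 52.1, 48.9], 'conf': 0.83}, {'bbox': [244.1, 8.2, 48.1, 16.3], 'conf': 0.56}] [{'at': [262.6, 149.6], 'conf': 0.93}, {'at': [214.8, 316.1], 'conf': 0.57}]
plate_label [{'bbox': [219.6, 301.9, 55.5, 54.7], 'conf': 0.96}, {'bbox': [243.2, 10.4, 51.6, 17.2], 'conf': 0.89}, {'bbox': [261.0, 151.4, 57.7, 130.9], 'conf': 0.69}] [{'at': [262.1, 105.1], 'conf': 0.69}, {'at': [187.6, 294.7], 'conf': 0.61}]
```

View pics/w1.png

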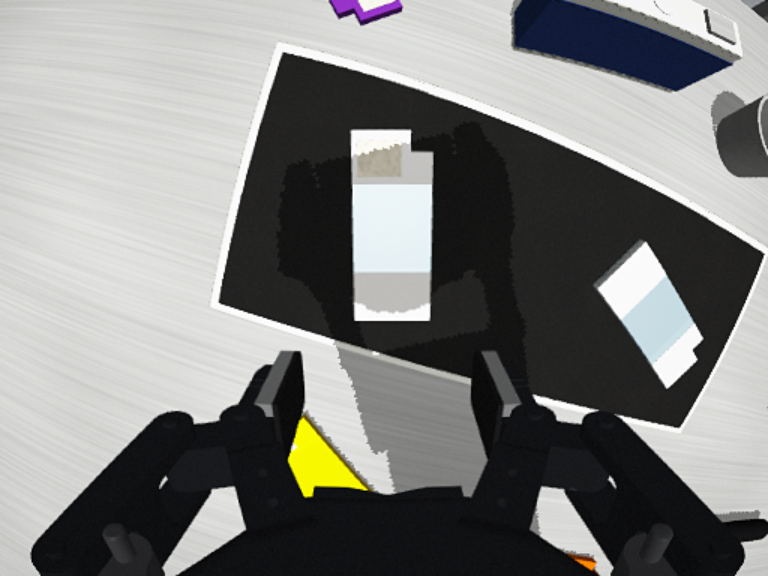

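Run:
```python
from h import *
p,s=np.load("w1.npy",allow_pickle=True);T=tool(s)
def onpl(u,v,h):
    o,d=ray(p,u,v,T);q=np.array([.58,.142,.034])+h*n
    return o+d*((q-o)@n)/(d@n)
def depw(u,v):
    z=p["depth"][int(v),int(u)];o,d=ray(p,u,v,T);T2=T@p["hand_eye"];c=-(T2[:3,:3].T@d)[2]
    return o+d*z/c
C={k:((a+.5)/1.5-.5,(b+.5)/1.5-.5) for k,(a,b) in dict(b1=(355,320),b2=(430,320),e1=(351,129),nr=(433,152),board=(300,200),mid=(392,300)).items()}
W={k:onpl(*c,.008) for k,c in C.items()}
for k in W: print(k,W[k].round(4),depw(*C[k]).round(4), ((depw(*C[k])-[.58,.142,.034])@n).round(4))
print(np.linalg.norm(W['b1']-W['b2']),np.linalg.norm(W['b1']-W['e1']),np.linalg.norm(W['b2']-W['nr']))
# depth plane fit on board
pts=np.array([depw(u,v) for u in range(150,480,6) for v in range(45,230,6) if p["image"][v,u].max()<60 and p["depth"][v,u]>0])
c=pts.mean(0);nn=np.linalg.svd(pts-c)[2][2];nn*=np.sign(nn[2]);print("board plane",c,nn,np.arctan2(-nn[0],nn[2]),len(pts),"z at .58,.142",c[2]-(nn[:2]@(np.array([.58,.142])-c[:2]))/nn[2], np.abs((pts-c)@nn).mean())
```

```text
b1 [0.5234 0.2391 0.0272] [0.5221 0.2387 0.0176] -0.001
b2 [0.5358 0.1967 0.0305] [0.535  0.1946 0.0205] -0.0015
e1 [0.6246 0.2715 0.0541] [0.6272 0.2723 0.0448] -0.0017
nr [0.6255 0.2256 0.0544] [0.6281 0.2246 0.0453] -0.0014
board [0.5808 0.2878 0.0425] [0.5817 0.2893 0.0332] -0.0012
mid [0.5411 0.2219 0.0319] [0.541  0.2217 0.03  ] 0.0062
0.044330651989550975 0.1096156064261977 0.09716302981007266
board plane [0.59819458 0.19550299 0.03653825] [-0.18895534 -0.00229326  0.981983  ] 0.1900987190105292 1015 z at .58,.142 0.03291226185661289 0.003686999360960697
```

Run:
```python
from h import *
s=read_state()
xd=np.array([.1012,.0324,.0269]);Rt=frame(xd,-n);px=Rt[:,0]
g=np.array([.5296,.2179,.0288])+.025*px-.008*n; np.save("g.npy",np.r_[g,Rt.ravel()])
print(g,delta(s,Rt,g+.035*n),delta(s,Rt,g+.006*n))
```

```text
[0.55473683 0.2252897  0.02720871] (array([ 0.24, -0.09,  6.39]), array([ 0.002, -0.002, -0.008])) (array([ 0.23, -0.09,  9.29]), array([ 0.002, -0.002, -0.008]))
```

Call:
play_rows --slide '[[0.1, 0, 2], [0.2, -0.1, 4.5], [0.25, -0.1, 6.4], [0.25, -0.1, 6.4], [0.25, -0.1, 6.4]]' --delta_rot '[[0, 0, -0.008], [0, 0, -0.008], [0, 0, -0.008], [0, 0, -0.008], [0, 0, -0.008]]'

```text
time: 5.32
tool_pos: [0.5454, 0.2239, 0.0606]
tcp_rot: [3.04, 0.457, 0.398]
wrist_force: [-0.9, 0.3, -0.2]
width: 0.699
```

Run:
```python
from h import *
s=read_state();p=read_camera("wrist");save(p,"w2.png",1.5)
np.save("w2.npy",(p,s),allow_pickle=True)
print(s["time"],s["tool_pos"],s["width"],np.abs(s["joint_vel"]).max())
```

```text
5.3167 [0.54538309 0.22389748 0.06062036] 0.6986256133871733 0.02814892959230213
```

View pics/w2.png

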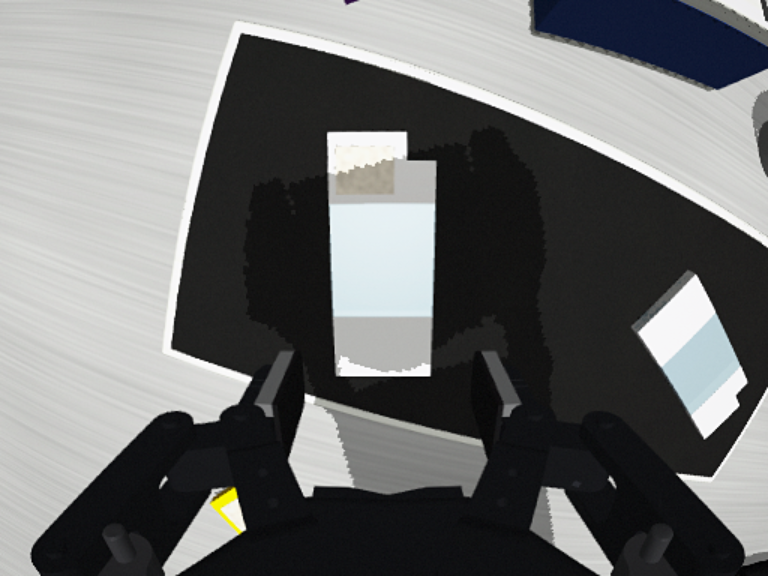

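Run:
```python
from h import *
A=np.load("w1.npy",allow_pickle=True);B=np.load("w2.npy",allow_pickle=True)
q=lambda a:((a[0]+.5)/1.5-.5,(a[1]+.5)/1.5-.5)
a=dict(b1=(355,320),b2=(430,320),e1=(351,129),nr=(433,152));b=dict(b1=(337,376),b2=(430,376),e1=(328,132),nr=(435,161))
X={}
for k in a:
    x,e=tri([ray(A[0],*q(a[k]),tool(A[1])),ray(B[0],*q(b[k]),tool(B[1]))])
    r=ray(B[0],*q(b[k]),tool(B[1]));o,d=r;Q=np.array([.58,.142,.034])+.008*n
    X[k]=o+d*((Q-o)@n)/(d@n)
    print(k,x.round(4),np.round(e,4),"h",((x-[.58,.142,.034])@n).round(4),X[k].round(4))
print(np.linalg.norm(X['b1']-X['b2']),np.linalg.norm(X['b1']-X['e1']),np.linalg.norm(X['b2']-X['nr']))
xd=X['e1']-X['b1'];xd2=X['nr']-X['b2'];print(np.arctan2(xd[1],xd[0]),np.arctan2(xd2[1],xd2[0]))
xd=xd/np.linalg.norm(xd)+xd2/np.linalg.norm(xd2)
Rt=frame(xd,-n);g=(X['b1']+X['b2'])/2+.025*Rt[:,0]-.008*n
np.save("g.npy",np.r_[g,Rt.ravel()])
s=read_state();print(g,delta(s,Rt,g+.006*n))
```

```text
b1 [0.5234 0.2389 0.0274] [0.0002 0.0002] h 0.0082 [0.5233 0.2387 0.0272]
b2 [0.5358 0.1971 0.0312] [0.0003 0.0003] h 0.0086 [0.5356 0.1972 0.0305]
e1 [0.6256 0.2718 0.0495] [0.0002 0.0002] h 0.0032 [0.6242 0.2711 0.054 ]
nr [0.6292 0.2244 0.0409] [0.0003 0.0003] h -0.006 [0.6253 0.2262 0.0543]
0.04343694787999551 0.1092912920608454 0.09729570126723124
0.31066524363640013 0.3126818074191922
[0.5545566  0.22537754 0.02723151] (array([-0.07, -0.11,  2.96]), array([ 0.003, -0.002, -0.003]))
```

Call:
play_rows --slide '[[-0.07, -0.1, 1], [-0.07, -0.1, 2], [-0.07, -0.1, 2.7], [-0.07, -0.1, 3.0], [-0.07, -0.1, 3.0], [-0.07, -0.1, 3.0]]' --delta_rot '[[0, 0, 0], [0, 0, 0], [0, 0, 0], [0, 0, 0], [0, 0, 0], [0, 0, 0]]'

```text
time: 5.87
tool_pos: [0.5529, 0.2252, 0.0322]
tcp_rot: [3.04, 0.457, 0.4]
wrist_force: [-0.6, 0.0, -0.8]
width: 0.7
```

Run:
```python
from h import *
s=read_state();p=read_camera("wrist");save(p,"w3.png",1.5)
g=np.load("g.npy");print(s["time"],s["tool_pos"],s["wrist_force"],(s["tool_pos"]-g[:3])@n,delta(s,g[3:].reshape(3,3),g[:3]+.006*n))
p=read_camera("side");save(p,"s3.png");i=p["image"][120:190,200:300,::-1];cv2.imwrite("pics/s3c.png",cv2.resize(i,None,fx=6,fy=6,interpolation=cv2.INTER_CUBIC))
```

```text
5.8667 [0.55287849 0.22519955 0.03219324] [-0.55188463  0.04379648 -0.8151885 ] 0.005226383201007801 (array([ 0.04, -0.01, -0.08]), array([ 0.003, -0.001, -0.003]))
```

View pics/w3.png

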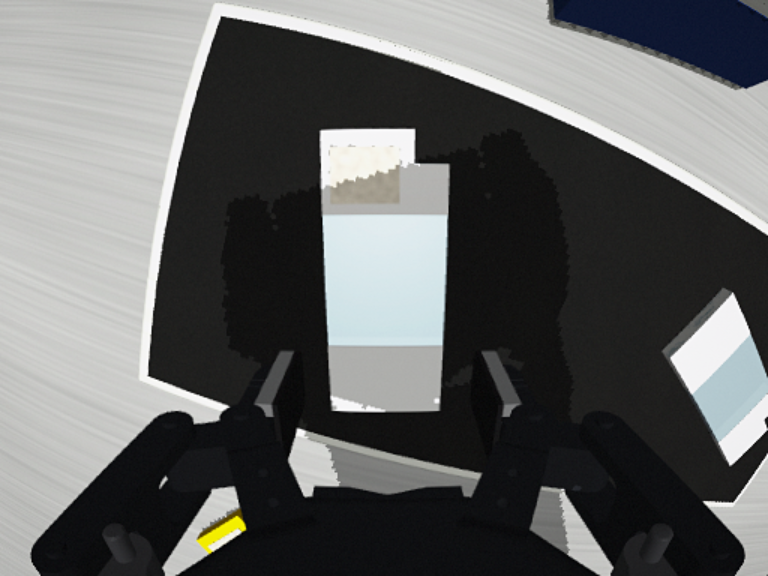

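View pics/s3c.png

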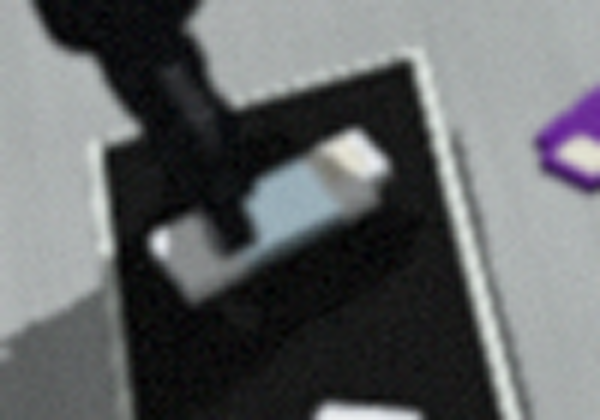

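Run:
```python
from h import *
p,s=np.load("w2.npy",allow_pickle=True)
T=np.linalg.inv(p["hand_eye"]);f=K(p)
def proj(x):
    c=T@np.r_[x,1];v=np.array([c[0],-c[1],-c[2]]);t=np.arctan2(np.hypot(v[0],v[1]),v[2]);r=np.hypot(v[0],v[1])
    return ((p["cx"]+f*t*v[0]/r+.5)*1.5-.5,(p["cy"]+f*t*v[1]/r+.5)*1.5-.5)
for y in (-.02975,.02975):
  for x in (-.011,.011):
    print(y,x,[tuple(np.round(proj([x,y,z]),0)) for z in (-.03,-.02,-.01,-.005,0,.005,.008)])
```

```text
-0.02975 -0.011 [(np.float64(300.0), np.float64(421.0)), (np.float64(304.0), np.float64(406.0)), (np.float64(308.0), np.float64(392.0)), (np.float64(310.0), np.float64(385.0)), (np.float64(312.0), np.float64(379.0)), (np.float64(314.0), np.float64(373.0)), (np.float64(315.0), np.float64(370.0))]
-0.02975 0.011 [(np.float64(294.0), np.float64(365.0)), (np.float64(299.0), np.float64(352.0)), (np.float64(304.0), np.float64(340.0)), (np.float64(306.0), np.float64(334.0)), (np.float64(308.0), np.float64(329.0)), (np.float64(311.0), np.float64(324.0)), (np.float64(312.0), np.float64(321.0))]
0.02975 -0.011 [(np.float64(473.0), np.float64(421.0)), (np.float64(468.0), np.float64(405.0)), (np.float64(464.0), np.float64(391.0)), (np.float64(462.0), np.float64(385.0)), (np.float64(460.0), np.float64(379.0)), (np.float64(458.0), np.float64(373.0)), (np.float64(457.0), np.float64(369.0))]
0.02975 0.011 [(np.float64(478.0), np.float64(365.0)), (np.float64(473.0), np.float64(351.0)), (np.float64(468.0), np.float64(339.0)), (np.float64(466.0), np.float64(334.0)), (np.float64(464.0), np.float64(329.0)), (np.float64(462.0), np.float64(324.0)), (np.float64(460.0), np.float64(321.0))]
```

Run:
```python
import cv2
i=cv2.imread("pics/w3.png")[330:480,180:580]
i=cv2.convertScaleAbs(i,alpha=2,beta=30)
cv2.imwrite("pics/w3c.png",cv2.resize(i,None,fx=2,fy=2,interpolation=cv2.INTER_CUBIC))
```

```text
(no output)
```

View pics/w3c.png

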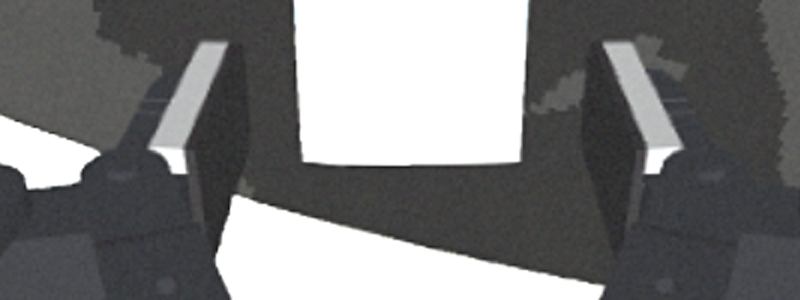

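Run:
```python
from h import *
p,s=np.load("w2.npy",allow_pickle=True)
for a in [(290,360),(275,385),(265,400),(300,375),(300,390),(302,400),(296,440),(492,360),(487,390),(486,400),(505,390)]:
    u,v=(a[0]+.5)/1.5-.5,(a[1]+.5)/1.5-.5
    z=p["depth"][int(round(v)),int(round(u))];o,d=ray(p,u,v,np.eye(4));c=-(p["hand_eye"][:3,:3].T@d)[2]
    print(a,round(float(z),4),(o+d*z/c).round(4))
```

```text
(290, 360) 0.1399 [ 0.0127 -0.0309 -0.0296]
(275, 385) 0.1259 [ 0.0119 -0.0325 -0.0445]
(265, 400) 0.1175 [ 0.012  -0.0334 -0.0532]
(300, 375) 0.1488 [ 0.0036 -0.0295 -0.0231]
(300, 390) 0.1479 [-0.001  -0.0295 -0.0254]
(302, 400) 0.1502 [-0.0057 -0.0293 -0.0245]
(296, 440) 0.2339 [-0.0746 -0.0503  0.0417]
(492, 360) 0.1402 [ 0.0123  0.0343 -0.0294]
(487, 390) 0.1288 [ 0.0089  0.0303 -0.0424]
(486, 400) 0.1288 [ 0.0059  0.0301 -0.0434]
(505, 390) 0.1219 [ 0.0124  0.034  -0.0486]
```

Run:
```python
from h import *
d=np.load("side.npy",allow_pickle=True).item();s=read_state();T=tool(s)
W=np.linalg.inv(d["world_from_camera"]);f=K(d)
print(s["tool_pos"],T[:3,1])
def crop(x):
    c=W@(T@np.r_[x,1]);u=d["cx"]+f*c[0]/-c[2];v=d["cy"]+f*c[1]/c[2]
    return ((u-200+.5)*6-.5,(v-120+.5)*6-.5)
for y in (.03,.04):
  for x in (-.011,.011):
    for z in (-.05,-.03,-.02,-.01,0,.008): print(y,x,z,np.round(crop([x,y,z])))
```

```text
[0.55329082 0.22546046 0.03285884] [ 0.28389625 -0.95566393  0.07816243]
0.03 -0.011 -0.05 [195. 207.]
0.03 -0.011 -0.03 [208. 240.]
0.03 -0.011 -0.02 [214. 256.]
0.03 -0.011 -0.01 [220. 272.]
0.03 -0.011 0 [227. 287.]
0.03 -0.011 0.008 [232. 300.]
0.03 0.011 -0.05 [239. 184.]
0.03 0.011 -0.03 [251. 217.]
0.03 0.011 -0.02 [257. 233.]
0.03 0.011 -0.01 [263. 249.]
0.03 0.011 0 [269. 265.]
0.03 0.011 0.008 [274. 277.]
0.04 -0.011 -0.05 [204. 220.]
0.04 -0.011 -0.03 [217. 252.]
0.04 -0.011 -0.02 [223. 268.]
0.04 -0.011 -0.01 [229. 284.]
0.04 -0.011 0 [236. 300.]
0.04 -0.011 0.008 [240. 312.]
0.04 0.011 -0.05 [248. 196.]
0.04 0.011 -0.03 [260. 229.]
0.04 0.011 -0.02 [267. 245.]
0.04 0.011 -0.01 [273. 261.]
0.04 0.011 0 [278. 277.]
0.04 0.011 0.008 [283. 289.]
```

Call:
play_rows --slide '[[0, 0, 0.5], [0, 0, 1.0], [0, 0, 1.3], [0, 0, 1.3]]' --delta_rot '[[0, 0, 0], [0, 0, 0], [0, 0, 0], [0, 0, 0]]'

```text
time: 6.3
tool_pos: [0.5561, 0.2251, 0.0192]
tcp_rot: [3.04, 0.458, 0.399]
wrist_force: [0.0, 0.5, 0.1]
width: 0.699
```

Run:
```python
from h import *
s=read_state();p=read_camera("wrist");save(p,"w4.png",1.5)
np.save("w4.npy",(p,s),allow_pickle=True)
g=np.load("g.npy");print(s["time"],s["tool_pos"],s["wrist_force"],(s["tool_pos"]-g[:3])@n)
i=cv2.imread("pics/w4.png")[330:480,180:580];cv2.imwrite("pics/w4c.png",cv2.resize(cv2.convertScaleAbs(i,alpha=2,beta=30),None,fx=2,fy=2))
p=read_camera("side");i=p["image"][120:190,200:300,::-1];cv2.imwrite("pics/s4c.png",cv2.resize(cv2.convertScaleAbs(i,alpha=1.5,beta=30),None,fx=6,fy=6,interpolation=cv2.INTER_CUBIC))
```

```text
6.3 [0.55608124 0.22510687 0.01917262] [0.00533979 0.49630717 0.09391455] -0.008179980901961004
```

View pics/w4c.png

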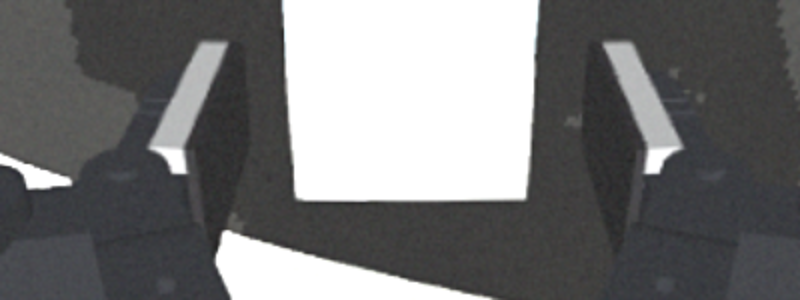

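View pics/s4c.png

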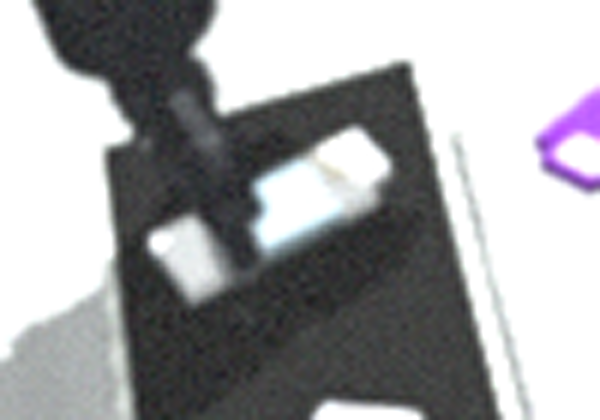

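Call:
play_rows --slide '[[0, 0, 0], [0, 0, 0.3], [0, 0, 0.6], [0, 0, 0.6], [0, 0, 0.6]]' --delta_rot '[[0, 0, 0], [0, 0, 0], [0, 0, 0], [0, 0, 0], [0, 0, 0]]' --hand 0.6

```text
time: 6.82
tool_pos: [0.5578, 0.2252, 0.0137]
tcp_rot: [3.04, 0.457, 0.4]
wrist_force: [0.7, -0.3, 0.0]
width: 0.599
```

Run:
```python
from h import *
s=read_state();p=read_camera("wrist");save(p,"w5.png",1.5)
np.save("w5.npy",(p,s),allow_pickle=True)
g=np.load("g.npy");print(s["time"],s["tool_pos"],s["wrist_force"],(s["tool_pos"]-g[:3])@n)
i=cv2.imread("pics/w5.png")[330:480,180:580];cv2.imwrite("pics/w5c.png",cv2.resize(cv2.convertScaleAbs(i,alpha=2,beta=30),None,fx=2,fy=2))
for a in [(300,360),(305,370),(308,380),(308,390),(306,375),(306,385)]:
    u,v=(a[0]+.5)/1.5-.5,(a[1]+.5)/1.5-.5
    z=p["depth"][int(round(v)),int(round(u))];o,d=ray(p,u,v,np.eye(4));c=-(p["hand_eye"][:3,:3].T@d)[2]
    print(a,round(float(z),4),(o+d*z/c).round(4))
```

```text
6.8167 [0.55776029 0.22515275 0.01368006] [ 0.67907574 -0.30193134  0.03379603] -0.013919589003782928
(300, 360) 0.1412 [ 0.0121 -0.0278 -0.0283]
(305, 370) 0.1355 [ 0.0118 -0.0252 -0.0344]
(308, 380) 0.141 [ 0.0059 -0.0253 -0.0305]
(308, 390) 0.1398 [ 0.0034 -0.0252 -0.0326]
(306, 375) 0.1376 [ 0.0092 -0.0253 -0.0331]
(306, 385) 0.1375 [ 0.0062 -0.0254 -0.0342]
```

View pics/w5c.png

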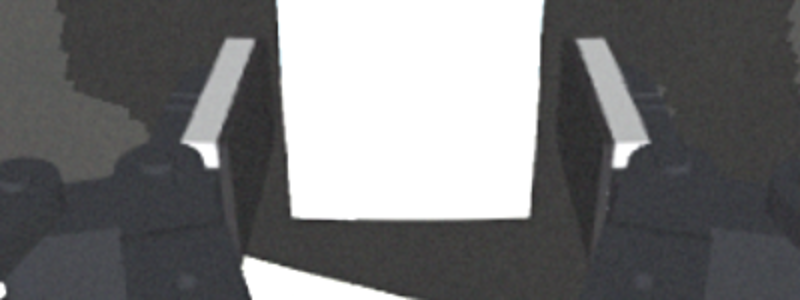

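Call:
play_rows --slide '[[0, 0, 0.2], [0, 0, 0.35], [0, 0, 0.35], [0, 0, 0.35]]' --delta_rot '[[0, 0, 0], [0, 0, 0], [0, 0, 0], [0, 0, 0]]'

```text
time: 7.2
tool_pos: [0.5586, 0.2251, 0.0102]
tcp_rot: [3.04, 0.457, 0.4]
wrist_force: [-0.1, 0.6, -0.5]
width: 0.598
```

Call:
play_rows --slide '[[0, 0, 0], [0, 0, 0], [0, 0, 0], [0, 0, 0], [0, 0, 0], [0, 0, 0]]' --delta_rot '[[0, 0, 0], [0, 0, 0], [0, 0, 0], [0, 0, 0], [0, 0, 0], [0, 0, 0]]' --hand 0.3 --force 40

```text
time: 7.7
tool_pos: [0.5592, 0.2253, 0.0113]
tcp_rot: [3.04, 0.457, 0.401]
wrist_force: [-2.4, -0.4, 5.0]
width: 0.504
```

Run:
```python
from h import *
s=read_state();p=read_camera("wrist");save(p,"w6.png",1.5)
g=np.load("g.npy");print(s["time"],s["tool_pos"],s["wrist_force"],(s["tool_pos"]-g[:3])@n,s["width"])
```

```text
7.7 [0.55915023 0.22534431 0.01132482] [-2.35260724 -0.42315134  4.97552098] -0.016552993721935465 0.5037156715390168
```

View pics/w6.png

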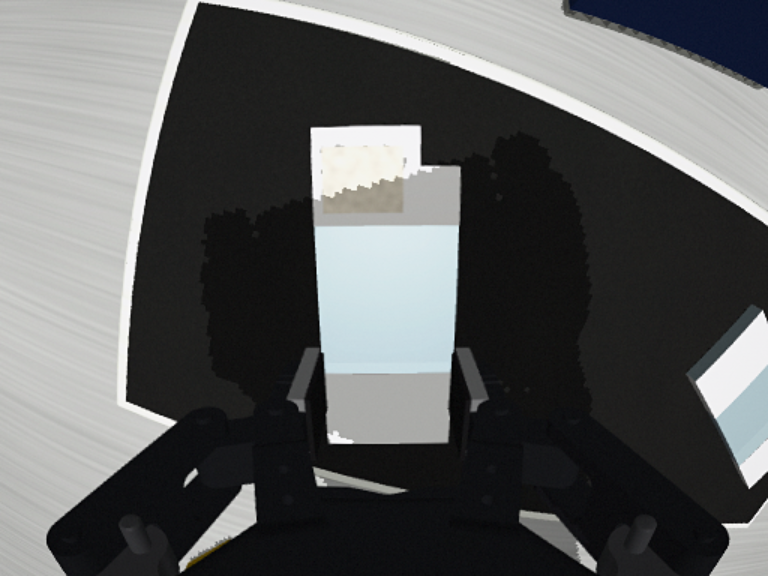

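Call:
play_rows --slide '[[0, 0, -0.5], [0, 0, -1.5], [0, 0, -3.5], [0, 0, -6], [0, 0, -9], [0, 0, -12], [0, 0, -14], [0, 0, -14]]' --delta_rot '[[0, 0, 0], [0, 0, 0], [0, 0, 0], [0, 0, 0], [0, 0, 0], [0, 0, 0], [0, 0, 0], [0, 0, 0]]'

```text
time: 8.42
tool_pos: [0.5254, 0.2274, 0.1534]
tcp_rot: [3.041, 0.457, 0.417]
wrist_force: [1.3, 0.1, -0.0]
width: 0.503
```

Run:
```python
from h import *
s=read_state();p=read_camera("wrist");save(p,"w7.png",1.5)
np.save("w7.npy",(p,s),allow_pickle=True)
print(s["time"],s["tool_pos"],s["wrist_force"],s["width"])
sc=np.load("scene.npy",allow_pickle=True).item();d=np.load("side.npy",allow_pickle=True).item()
for p,nm,u,v in ((sc,"scene",182,178),(d,"side",305,285)):
    c=p["image"][v-60:v+60,u-70:u+70,::-1];cv2.imwrite(f"pics/{nm}_r.png",cv2.resize(c,None,fx=5,fy=5,interpolation=cv2.INTER_CUBIC))
```

```text
8.4167 [0.52539005 0.22735928 0.15335235] [ 1.28396984  0.1268445  -0.02062267] 0.5027457293231498
```

View pics/w7.png

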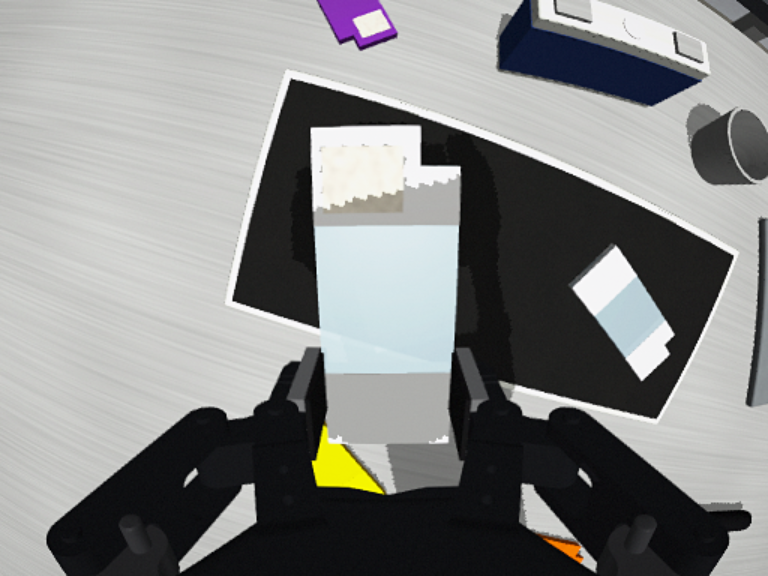

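View pics/scene_r.png

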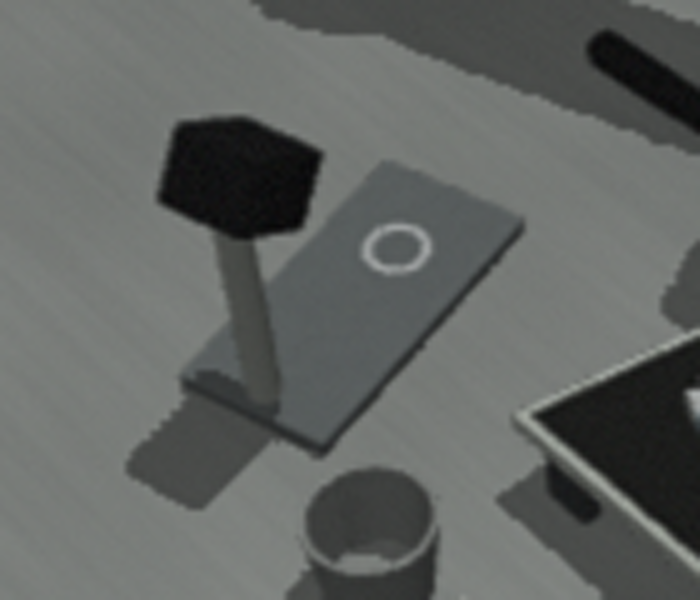

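View pics/side_r.png

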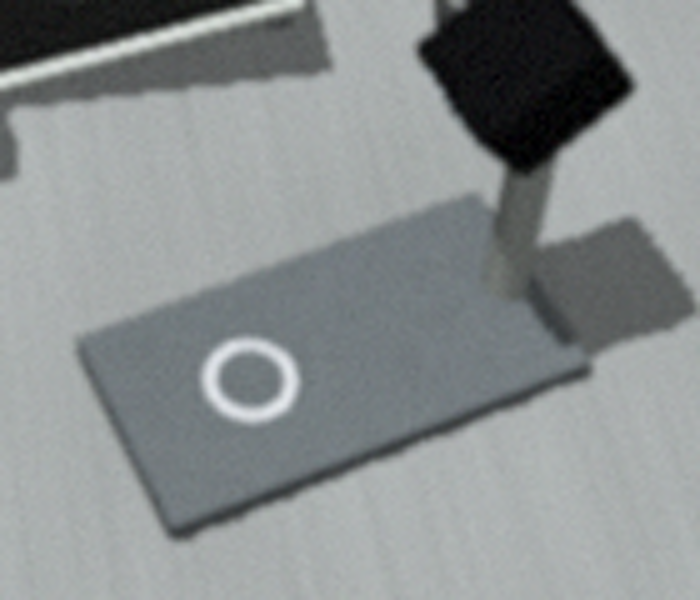

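Run:
```python
from h import *
sc=np.load("scene.npy",allow_pickle=True).item();d=np.load("side.npy",allow_pickle=True).item()
q=lambda a,o:((a[0]+.5)/5-.5+o[0],(a[1]+.5)/5-.5+o[1])
X={}
for k,a,b in [("r+",(525,220),(80,342)),("r-",(385,160),(172,527)),("p+",(322,453),(478,195)),("p-",(183,378),(590,370)),("ring",(397,249),(250,381))]:
    ra,rb=ray(sc,*q(a,(112,118))),ray(d,*q(b,(235,225)))
    X[k],e=tri([ra,rb]);print(k,X[k].round(4),np.round(e[0],4),onz(ra,.012)[:2].round(4),onz(rb,.012)[:2].round(4))
for a,b in (("r+","p+"),("r-","p-")):
    v=X[b]-X[a];print(np.linalg.norm(v),np.arctan2(v[1],v[0]))
v=X["r+"]-X["r-"];print(np.linalg.norm(v),np.arctan2(v[1],v[0])-np.pi/2); v=X["p+"]-X["p-"];print(np.linalg.norm(v),np.arctan2(v[1],v[0])-np.pi/2)
# plate in tool
p,s=np.load("w7.npy",allow_pickle=True)
P={}
for k,a in dict(b1=(327,443),b2=(448,442),e1=(311,127),en=(420,126),nr=(461,167)).items():
    o,dd=ray(p,(a[0]+.5)/1.5-.5,(a[1]+.5)/1.5-.5,np.eye(4));P[k]=o+dd*((-.0245-o[2])/dd[2]);print(k,P[k].round(4))
print(np.linalg.norm(P['b1']-P['b2']),np.linalg.norm(P['b1']-P['e1']),np.linalg.norm(P['e1']-P['en']))
```

```text
r+ [ 0.5312 -0.1874  0.0097] 0.0022 [ 0.5305 -0.185 ] [ 0.5329 -0.1901]
r- [ 0.5571 -0.2819  0.0119] 0.0003 [ 0.5568 -0.2817] [ 0.5573 -0.2821]
p+ [ 0.7239 -0.1346  0.0062] 0.001 [ 0.7255 -0.13  ] [ 0.723  -0.1392]
p- [ 0.7465 -0.2315  0.0063] 0.002 [ 0.747  -0.2259] [ 0.7464 -0.2358]
ring [ 0.6005 -0.2195  0.0124] 0.0012 [ 0.5992 -0.2194] [ 0.6016 -0.2198]
0.1998071096449566 0.26741920127048807
0.19611170053166943 0.2601025544947064
0.0979748974334738 0.2667084579295276
0.09945689842479401 0.22900052827421802
b1 [-0.0245 -0.0218 -0.0245]
b2 [-0.0241  0.0227 -0.0245]
e1 [ 0.0846 -0.0217 -0.0245]
en [ 0.0845  0.01   -0.0245]
nr [ 0.0726  0.0222 -0.0245]
0.04442128619187755 0.1091083472225743 0.03170603085479162
```

Run:
```python
from h import *
s=read_state();y=.264;dr=np.array([np.cos(y),np.sin(y),0]);Rt=frame(dr,np.array([0,0,-1.]))
f=np.array([.6005,-.2195,.1])-Rt@[.0702,0,-.0245];print(f)
print(delta(s,Rt,f-.08*dr+[0,0,.06]))
```

```text
[ 0.53273215 -0.23781827  0.0755    ]
(array([-21.03,  44.33,  -0.42]), array([ 0.074, -0.259,  0.034]))
```

Call:
play_rows --slide '[[-1, 2.5, -1], [-2.5, 5.5, -2], [-4.5, 9, -2.5], [-6.2, 13, -2.5], [-8, 17, -2.5], [-10, 20.5, -2.5], [-11.7, 24.5, -2.5], [-13.5, 28, -2], [-15.2, 32, -1.5], [-17, 35.5, -1], [-18.8, 39.5, -0.7], [-20, 42, -0.5]]' --delta_rot '[[0, 0, 0], [0.006, -0.025, 0], [0.012, -0.05, 0.005], [0.02, -0.075, 0.01], [0.03, -0.1, 0.013], [0.036, -0.125, 0.016], [0.043, -0.15, 0.02], [0.05, -0.175, 0.023], [0.057, -0.2, 0.026], [0.064, -0.225, 0.03], [0.07, -0.245, 0.032], [0.074, -0.259, 0.034]]'

```text
time: 9.47
tool_pos: [0.4565, -0.236, 0.1351]
tcp_rot: [-3.113, -0.412, 0.005]
wrist_force: [0.5, -0.1, 0.2]
width: 0.495
```

Run:
```python
from h import *
s=read_state();y=.264;dr=np.array([np.cos(y),np.sin(y),0]);Rt=frame(dr,np.array([0,0,-1.]))
f=np.array([.6005,-.2195,.1])-Rt@[.0702,0,-.0245]
print(s["time"],s["tool_pos"],delta(s,Rt,f-.08*dr+[0,0,.06]))
```

```text
9.4667 [ 0.45651374 -0.2360207   0.13506368] (array([-0.69,  2.16, -0.05]), array([-0.002,  0.003, -0.001]))
```

Call:
play_rows --slide '[[-0.7, 2.1, 0], [-0.7, 2.1, 0], [-0.7, 2.1, 0]]' --delta_rot '[[0, 0, 0], [0, 0, 0], [0, 0, 0]]'

```text
time: 9.72
tool_pos: [0.4539, -0.2587, 0.1332]
tcp_rot: [-3.111, -0.407, 0.009]
wrist_force: [-0.0, -0.2, -0.6]
width: 0.501
```

Run:
```python
from h import *
s=read_state();p=read_camera("wrist");save(p,"w8.png",1.5)
np.save("w8.npy",(p,s),allow_pickle=True)
print(s["time"],s["tool_pos"],s["tcp_rot"],s["wrist_force"],s["width"])
```

```text
9.7167 [ 0.45392498 -0.25869058  0.13318634] [-3.11113043 -0.40669622  0.00890779] [-0.01238884 -0.1744824  -0.63999568] 0.5007611797843847
```

View pics/w8.png

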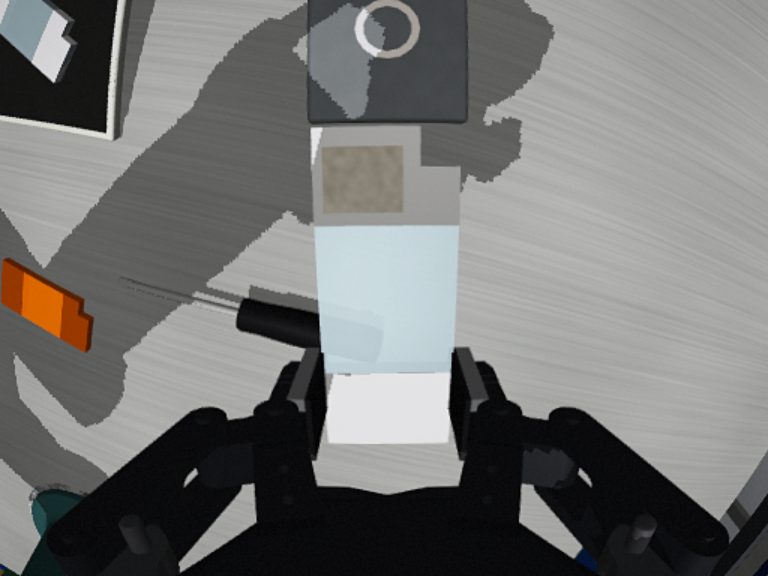

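Run:
```python
from h import *
p,s=np.load("w8.npy",allow_pickle=True);T=tool(s)
q=lambda a:onz(ray(p,(a[0]+.5)/1.5-.5,(a[1]+.5)/1.5-.5,T),.012)
# ring bbox extremes
W={k:q(a) for k,a in dict(ring=(387,29),rl=(355,29),rr=(420,29),c1=(310,118),c2=(466,118)).items()}
for k in W: print(k,W[k].round(4))
v=W["c1"]-W["c2"];print("edge len",np.linalg.norm(v),"yaw",np.arctan2(v[1],v[0])-np.pi/2,"ringdia",np.linalg.norm(W["rl"]-W["rr"]))
print(T[:3,:3].round(4))
s=read_state();y=.264;dr=np.array([np.cos(y),np.sin(y),0]);Rt=frame(dr,np.array([0,0,-1.]))
for r in ((.6005,-.2195,.1),(*W["ring"][:2],.1)):
    f=np.array(r)-Rt@[.0702,0,-.0245];print(f,delta(s,Rt,f))
```

```text
ring [ 0.6026 -0.2192  0.012 ]
rl [ 0.5979 -0.2002  0.012 ]
rr [ 0.608  -0.2386  0.012 ]
c1 [ 0.5364 -0.1877  0.012 ]
c2 [ 0.5609 -0.2804  0.012 ]
edge len 0.09582027111911326 yaw 0.2581276785342552 ringdia 0.03966220081108576
[[ 0.9664  0.257  -0.0061]
 [ 0.2571 -0.9664  0.0032]
 [-0.0051 -0.0047 -1.    ]]
[ 0.53273215 -0.23781827  0.0755    ] (array([8.13, 0.14, 5.76]), array([-0.005,  0.005, -0.003]))
[ 0.53486122 -0.23750406  0.0755    ] (array([8.35, 0.16, 5.76]), array([-0.005,  0.005, -0.003]))
```

Call:
play_rows --slide '[[1.5, 0, 1], [3.5, 0.1, 2.3], [5.5, 0.1, 3.8], [7.2, 0.15, 5], [8.2, 0.15, 5.7], [8.25, 0.15, 5.75], [8.25, 0.15, 5.75], [8.25, 0.15, 5.75], [8.25, 0.15, 5.75]]' --delta_rot '[[0, 0, 0], [-0.005, 0.005, -0.003], [-0.005, 0.005, -0.003], [-0.005, 0.005, -0.003], [-0.005, 0.005, -0.003], [-0.005, 0.005, -0.003], [-0.005, 0.005, -0.003], [-0.005, 0.005, -0.003], [-0.005, 0.005, -0.003]]'

```text
time: 10.52
tool_pos: [0.5337, -0.2378, 0.0765]
tcp_rot: [3.113, 0.414, 0.002]
wrist_force: [0.6, -0.6, -0.0]
width: 0.499
```

Run:
```python
from h import *
s=read_state();p=read_camera("wrist");save(p,"w9.png",1.5);np.save("w9.npy",(p,s),allow_pickle=True)
y=.264;dr=np.array([np.cos(y),np.sin(y),0]);Rt=frame(dr,np.array([0,0,-1.]))
f=np.array([.6015,-.2193,.1])-Rt@[.0702,0,-.0245]
print(s["time"],s["tool_pos"],s["wrist_force"],s["width"],delta(s,Rt,f))
d=read_camera("side");save(d,"s9.png");c=read_camera("scene");save(c,"c9.png");np.save("s9.npy",d,allow_pickle=True);np.save("c9.npy",c,allow_pickle=True)
for im,nm,u,v in ((c,"c9",182,178),(d,"s9",290,270)):
    k=im["image"][v-60:v+60,u-70:u+70,::-1];cv2.imwrite(f"pics/{nm}c.png",cv2.resize(k,None,fx=5,fy=5,interpolation=cv2.INTER_CUBIC))
```

```text
10.5167 [ 0.53365514 -0.23780832  0.07647878] [ 0.62874185 -0.59670212 -0.00116411] 0.49887983579136647 (array([ 0.01, -0.02,  0.1 ]), array([ 0.001, -0.001,  0.   ]))
```

View pics/w9.png

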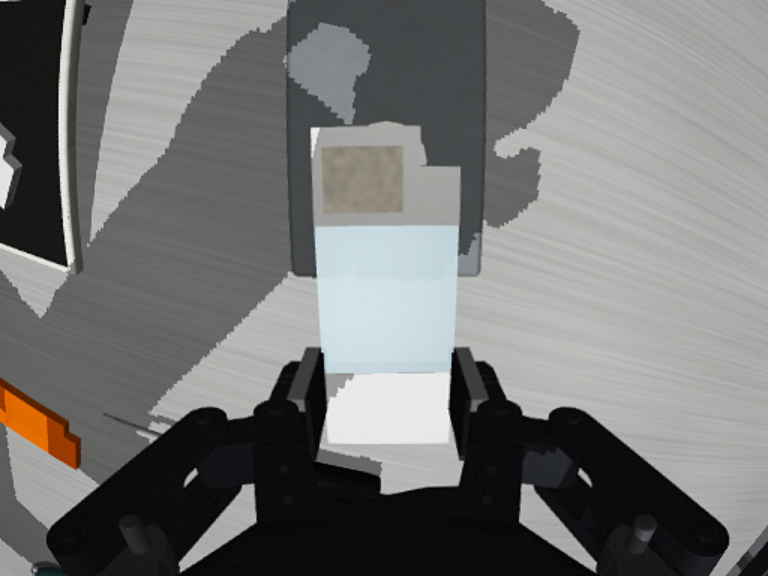

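View pics/c9c.png

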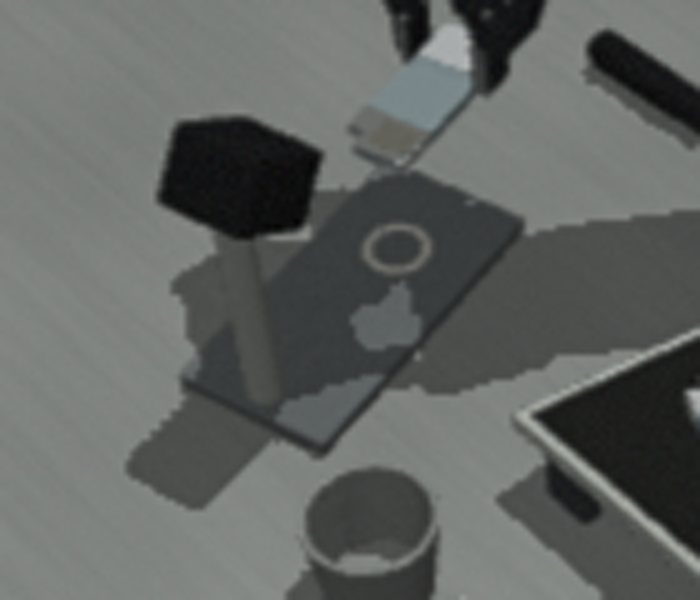

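View pics/s9c.png

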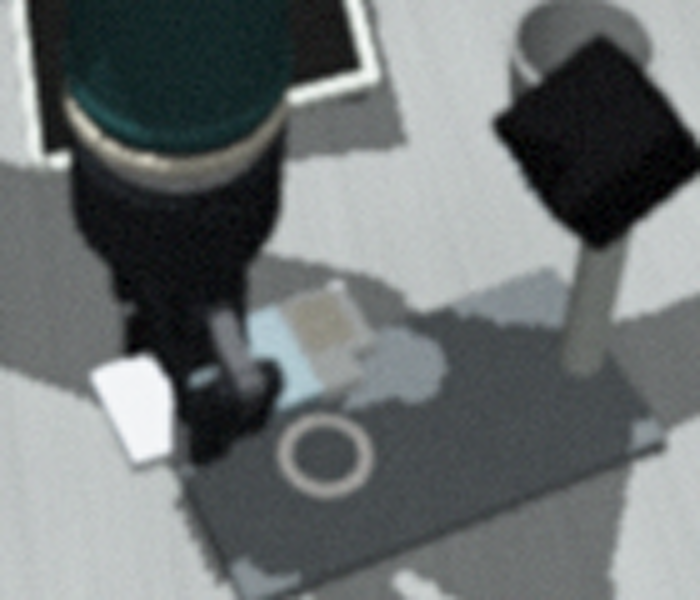

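Run:
```python
from h import *
c=np.load("c9.npy",allow_pickle=True).item();d=np.load("s9.npy",allow_pickle=True).item()
q=lambda a,o:((a[0]+.5)/5-.5+o[0],(a[1]+.5)/5-.5+o[1])
p,s=np.load("w9.npy",allow_pickle=True);T=tool(s)
for k,a,b,w in [("e+",(400,166),(340,283),(311,127)),("lab",(393,138),(326,320),(362,180))]:
    x,e=tri([ray(c,*q(a,(112,118))),ray(d,*q(b,(220,210)))])
    o,dd=ray(p,(w[0]+.5)/1.5-.5,(w[1]+.5)/1.5-.5,T);y=o+dd*((.101-o[2])/dd[2])
    print(k,x.round(4),np.round(e,4),"wrist@z.101",y.round(4))
```

```text
e+ [ 0.6073 -0.1954  0.1006] [0.0008 0.0008] wrist@z.101 [ 0.61   -0.1946  0.101 ]
lab [ 0.5974 -0.2136  0.1026] [0.0012 0.0012] wrist@z.101 [ 0.5983 -0.2131  0.101 ]
```

Call:
play_rows --slide '[[0, 0, 0.1], [0, 0, 0.1], [0, 0, 0.1], [0, 0, 0.1], [0, 0, 0.1], [0, 0, 0.1]]' --delta_rot '[[0, 0, 0], [0, 0, 0], [0, 0, 0], [0, 0, 0], [0, 0, 0], [0, 0, 0]]'

```text
time: 11.17
tool_pos: [0.5337, -0.2381, 0.0754]
tcp_rot: [3.113, 0.413, 0.002]
wrist_force: [-0.0, -1.1, -0.6]
width: 0.505
```

Run:
```python
from h import *
s=read_state();T=tool(s)
print(s["time"],(T@[.0702,0,-.0245,1]).round(4),T[:3,:3].round(3),s["width"],s["wrist_force"],np.abs(s["joint_vel"]).max())
print(finish_job())
```

```text
11.1667 [ 0.6015 -0.2198  0.1     1.    ] [[ 0.965  0.261  0.001]
 [ 0.261 -0.965 -0.001]
 [ 0.001  0.001 -1.   ]] 0.5052375166497226 [-0.04142589 -1.05180421 -0.61591034] 0.0018027250043978356
the job is handed in; nothing more can be done
None
```

I took the label-up plate, the left-hand one (larger y). Its paper label shows and its notch is at the right-hand corner. I gripped it by the plain end, lifted it off the board and handed the job in at 11.2 s of the 32 s, still holding it level over the reader's ring.

- **Position:** the middle of the frosted end is at (0.6015, −0.2198, 0.100), worked out from the arm's pose. The ring measures (0.6005, −0.2195) from the scene and side cameras and (0.6026, −0.2192) from the wrist camera, so the two readings differ by about 2 mm and I aimed between them.
- **Height, tilt and heading:** just before the last 1 mm of lowering, the two fixed cameras put the plate's end corner at z = 0.1006. The tool is level to about 0.001 rad, and its heading is 0.264 rad, against 0.26–0.27 rad for most edges of the reader's foot. One foot edge read 0.23 rad, and I left that one out.
- **Grip:** the plate did not shift in the gripper after the grasp. The arm was at rest with about 1 N on the wrist.
- **Disagreement:** the wrist and side pictures showed the fingertips about 20 mm behind the TCP at 0.6 to 0.7 opening, not ahead of it as the text suggests. I trusted the pictures and went down in small steps while watching the force. Closing the fingers raised the wrist force to about 5 N, probably a light touch on the board.
- **Other objects:** the other plate, battery cell, cup and screwdriver were never approached for contact. I made no separate position check on them at the end.

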